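Lock the loose cover screw of the test unit with the bar key

TASK

One of the two captive cover screws on the grey test unit is still loose: its bar stands askew to the marks on its plate, while the other's bar points at its marks. Take the tall slotted bar key from the foam pad, set it over the loose screw's bar and turn it clockwise (seen from above) as far as it goes. Then stand the key upright on the foam pad again; leave the other screw tight.

Things in the scene. Friction and masses are not known exactly. Their poses are not given: they have to be found in the camera images.
- bar_key: Loose key, 125 mm tall, 0.2 kg, upright on the pad. Foot: steel fork 50 (x) by 56 (y) by 34 mm tall, with a slot 22 mm wide, 22 deep in its underside, running through along x. Above it a stem 18 mm thick, then the handle. Origin: centre of the foot's underside; z up. Half a turn makes no difference. The short round socket key about 90 mm beside it, on either side, does not fit.
- key_handle (a point): Centre of the bar key's handle, 97 mm above its foot: an upright black paddle 46 mm long (key x), 16 mm thick (key y), 55 mm tall (from 70 to 125 mm above the foot). Grip it from above, across the 16 mm.
- foam_pad: Fixed grey foam pad, 170 mm (x) by 120 mm (y), 22 mm thick; origin at the centre of its underside.
- loose_bar (a point): Centre of the top of the loose screw's bar: 50 mm long (this point's x, turns with it), 9 wide, 16 tall above its flat disc; vertical turning axis. Plate 84 mm across. Key x goes along bar x, either way round. Play: 6 mm sideways, 0.26 rad in turning, so the key turns up to 0.26 rad before the bar follows. Good depth: foot 12 mm below this point (4 mm above the disc).
- loose_head (a joint): Turn of the loose screw, rad: grows clockwise seen from above; starts at 0 to 0.25; firm stop at 1.15 (tight: bar points at the two marks on its plate). Light friction, about 0.06 N m; it stays where it is left.
- tight_head (a joint): Turn of the other, identical screw on the same unit, 150 mm from the loose one: starts tight, 1.1 to 1.15, same stop; to be left so.
There are look-alikes about, which are no part of the job. What is shaped like the bar_key but blue or orange is not meant.

How it is judged:
On the way, in this order (a step that is already met when the one before it is completed fails the run):
1. the bar key is set over the bar of the loose screw, still loose (horizontal distance between bar_key and loose_bar below 0.02 m and z of bar_key in the frame of loose_bar below -0.004 m and angle between bar_key's own z axis and vertical below 0.25 rad and value of joint loose_head below 0.8 rad), for 0.1 s.
2. the screw is turned tight with the key on it (horizontal distance between bar_key and loose_bar below 0.025 m and z of bar_key in the frame of loose_bar below -0.003 m and value of joint loose_head above 0.95 rad), for 0.1 s.
At the end, for the whole second after the job is handed in: The loose screw has been turned clockwise to within 0.2 rad (11 degrees) of its stop, the other screw is still within 0.2 rad of its stop, and the bar key stands upright (within 0.15 rad) and at rest on the foam pad, its foot centre anywhere over the pad (value of joint each of loose_head, tight_head above 0.95 rad and angle between bar_key's own z axis and vertical below 0.15 rad and x of bar_key in the frame of foam_pad between -0.085 and 0.085 m and y of bar_key in the frame of foam_pad between -0.06 and 0.06 m and z of bar_key in the frame of foam_pad between 0.015 and 0.03 m and linear speed of bar_key below 0.02 m/s); the robot touches nothing.
It also fails if it takes over 53 s, if anything falls off the work surface, if the arm or the gripper's body presses on something with over 40 N, if the wrist force passes 120 N, or if a joint passes its speed limit or range.

ROBOT

A 6-joint arm with a two-finger parallel gripper is mounted at the origin on a cart in front of the work surface, level with it; the furniture and walls round the work are solid. World frame = base frame: x ahead of the robot, y to its left, z up, the work surface at z = 0. Lengths are in m, angles in rad, forces in N, time in s.
With the tool pointing down it reaches from about 0.4 to 0.825 m from the base axis. Payload 7 kg.
Tool frame: the origin (TCP) lies at the very end of the fingers, on their centre line; the grasp point (between the pads) lies grasp_offset behind it (grasp_offset is the distance from the TCP to the grasp point, in m); z points along the fingers, y is the direction in which the jaws open and shut (so a half turn about z gives the same grasp; the last joint's range is limited). The gripper opens to 85 mm and grips with 20 to 120 N. Pads are 22 mm wide; open, the fingers measure 114 mm over their backs; the gripper's body (76 mm by 85 mm) begins 54 mm behind the grasp point. The pads swing forward as they close: fully open they stand 13 mm farther back than shut.
Start: joints at [1.472, 0.359, 0.012, 0, -1.224, -0.288], TCP at [0.255, 0.625, 0.231] pointing down, gripper open.
Joint ranges: [-3.07, 3.07], [-1.43, 2.12], [-1.02, 1.25], [-3.03, 1.67], [-3.05, -0], [-3.03, 3.03]. Speed limits (rad/s): [2.39, 2.39, 3.01, 3.14, 3.14, 3.14].

INTERFACE

Orientations are given as a unit quaternion [w, x, y, z].
In Python, from workcell import read_state, capture, camera_params, finish_job, grasp_offset gives the robot as it stands. The module is installed in compiled form; this text tells all that it offers.
- The arm moves only by the tool move_arm, never from a script. Its argument "moves" is a list of rows, each an object of numbers: "x", "y", "z": the shift along the tool's x, y, z normalised to -1 to 1, where 1 is 300 mm; "ax", "ay", "az": the turn, a rotation vector about the tool's x, y, z normalised to -1 to 1, where 1 is 180 degrees; "grip": the opening, from -1 (shut) to 1 (fully open). A call has 1 to 8 rows; each row is the pose to reach, as a shift and turn from the pose commanded when the call began, along the tool's axes at that moment, turning the shorter way round; what a row does not reach only later rows make up. A row lasts 1/8 s, in which the tool goes at most 62.5 mm and 10.7 degrees, less where a joint would pass 70% of its speed; a pose out of reach is approached as far as the arm can. A call with a number of a shift or a turn outside -1 to 1 is refused whole. A call with a gripper value outside its range is refused whole. The fingers move at their own pace and stop on an object; the grip force is fixed at half the most. Time passes only in rows, so rows that repeat a pose let the fingers close. It gives the time, the measured TCP pose, the force and the opening at its end, in the units of the state.
- read_state(): the state, without advancing time (a new reading comes with each control period).
- capture(name): name is "scene" or "top"; returns the picture (384x512x3 uint8, blue, green, red); there is no depth.
- camera_params(name): a dict with "intrinsics" (3x3 intrinsics, pixels), "rvec" (rotation vector, rad) and "tvec" (3), from world to camera coordinates, as OpenCV has them. Camera axes: x right, y down, z forward; pixel columns grow to the right and rows downward; lengths in m; the calibration is good to about 2 mm. A picture is of the moment at which its call begins. camera_params takes no time and is no camera call.
- finish_job(): hands the job in, once; it reports no verdict.
The state is a dict: "time": time; "joints": joint angles; "qd": joint speeds; "joint_efforts": joint torques, N m; "eef_pos": TCP position; "tcp_rot": TCP orientation; "contact_force": force on the tool from outside, world axes, zero at the start; "moment": the same for the moment, N m; "finger_gap": finger opening in m.
Only numpy, scipy, OpenCV 4.12 (cv2) and the standard library are available. Lean on these libraries where they do the work, as an engineer would, in place of code of your own. Each camera call takes 0.05 s, during which the arm holds its last target.

## Working session

There is one attempt and no reset: what is moved stays moved. The work goes in short steps, Python scripts to look and compute and a tool call to move; the robot and the scene stay as the last step left them, time stands still between calls to the robot, and variables do not carry over. Pictures are saved under pics/ and viewed, and the job is handed in when it is done.

Besides the shell and the picture viewer there is one more tool, called after "Request:" as name([rows], argument=value, ...), one row to a line, values as JSON. move_arm: Moves the arm, as the interface text tells. Its arguments: {"type":"object","properties":{"moves":{"type":"array","items":{"type":"object","properties":{"x":{"type":"number","minimum":-1,"maximum":1},"y":{"type":"number","minimum":-1,"maximum":1},"z":{"type":"number","minimum":-1,"maximum":1},"ax":{"type":"number","minimum":-1,"maximum":1},"ay":{"type":"number","minimum":-1,"maximum":1},"az":{"type":"number","minimum":-1,"maximum":1},"grip":{"type":"number"}}}}},"required":["moves"]}

```bash
mkdir -p pics; cat > h.py <<'E'
import numpy as np,cv2
from workcell import *
def P(n):
    c=camera_params(n);K=np.array(c['intrinsics'],float);R=cv2.Rodrigues(np.array(c['rvec'],float))[0];t=np.array(c['tvec'],float).ravel();return K,R,t
def ray(n,u,v):
    K,R,t=P(n);d=R.T@np.linalg.solve(K,[u,v,1.]);return -R.T@t,d
def plane(n,u,v,z):
    o,d=ray(n,u,v);return o+d*(z-o[2])/d[2]
def proj(n,p):
    K,R,t=P(n);q=K@(R@np.array(p,float)+t);return q[:2]/q[2]
def tri(a,b):
    (o1,d1),(o2,d2)=ray(*a),ray(*b);A=np.c_[d1,-d2];s=np.linalg.lstsq(A,o2-o1,rcond=None)[0]
    p,q=o1+s[0]*d1,o2+s[1]*d2;return (p+q)/2,np.linalg.norm(p-q)
def shot(n,f):
    im=np.asarray(capture(n));cv2.imwrite('pics/'+f,im);return im
E
python3 - <<'E'
from h import *
for n in('scene','top'):
    im=shot(n,n+'0.png');cv2.imwrite('pics/'+n+'0b.png',cv2.resize(im,(800,600),interpolation=2))
    K,R,t=P(n);print(n,K.round(1).tolist(),(-R.T@t).round(3),R.round(2).tolist())
s=read_state();print(s,grasp_offset if not callable(grasp_offset) else grasp_offset())
E
```

```text
scene [[482.0, 0.0, 260.4], [0.0, 482.0, 186.9], [0.0, 0.0, 1.0]] [-0.112 -0.734  1.036] [[0.79, -0.62, -0.0], [-0.43, -0.55, -0.71], [0.44, 0.56, -0.7]]
top [[477.7, 0.0, 262.9], [0.0, 477.7, 196.0], [0.0, 0.0, 1.0]] [0.269 0.013 1.33 ] [[0.0, -1.0, 0.0], [-0.99, -0.0, -0.14], [0.14, -0.0, -0.99]]
{'time': 0.1, 'joints': array([ 1.47209880e+00,  3.59289475e-01,  1.11547340e-02, -3.26663465e-04,
       -1.22410933e+00, -2.88103088e-01]), 'qd': array([ 0.00061955, -0.00177392,  0.00316601,  0.00137575, -0.00063832,
        0.00036203]), 'joint_efforts': array([-1.27976578e-03, -5.84765518e+01,  2.94108421e+01,  6.95448875e+00,
       -3.21895619e-03,  2.66858599e-06]), 'eef_pos': array([0.25448199, 0.62471952, 0.23047264]), 'tcp_rot': array([ 7.35151528e-04,  9.81345423e-01, -1.92251430e-01, -8.44353413e-05]), 'contact_force': array([ 0.37438657, -0.47277646, -0.68359005]), 'moment': array([ 0.01226718, -0.00443854, -0.01946246]), 'finger_gap': 0.08519497684654259} 0.0187
```

View pics/scene0b.png

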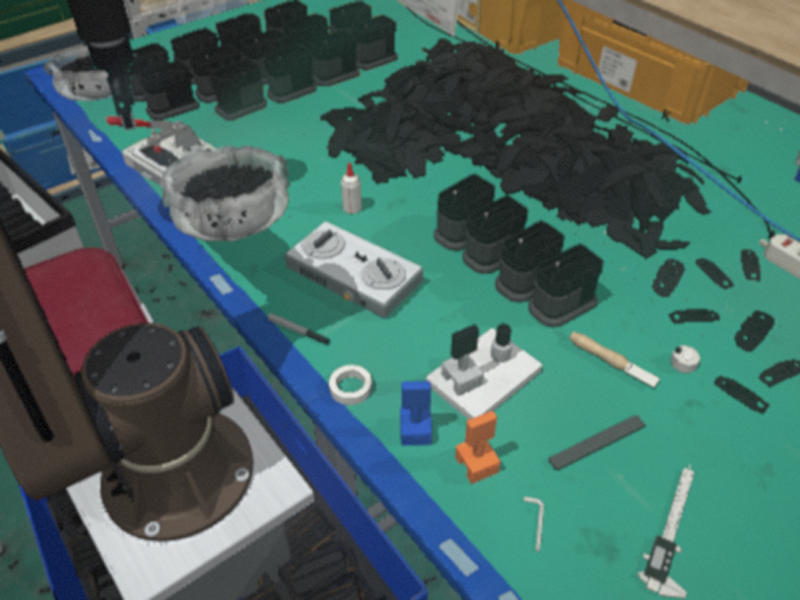

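View pics/top0b.png

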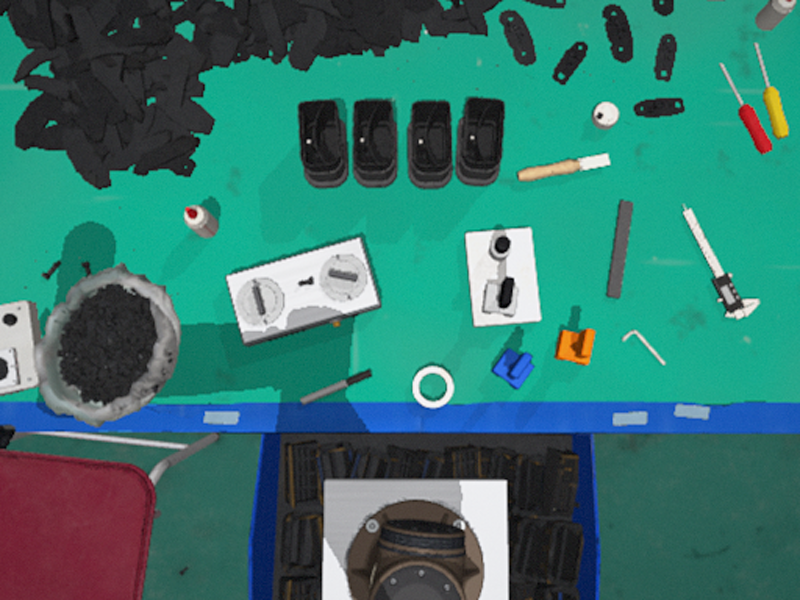

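The top view (800-px scale) shows the test unit with screws near (262,300) and (345,273), and the pad at (503,276). The candidates there are the black-handled bar key at (502,295), the round socket key at (500,248), the blue copy at (513,368) and the orange copy at (575,347). I'm choosing (502,295), and next I'll check it and the screws in close crops.

```bash
python3 - <<'E'
import cv2,numpy as np
t=cv2.imread('pics/top0.png');s=cv2.imread('pics/scene0.png')
a=cv2.resize(t[145:225,140:250],(770,560),interpolation=2);cv2.imwrite('pics/c1.png',a)
cv2.imwrite('pics/c2.png',cv2.resize(t[140:212,290:352],(496,576),interpolation=2))
cv2.imwrite('pics/c3.png',cv2.resize(s[130:205,175:280],(735,525),interpolation=2))
cv2.imwrite('pics/c4.png',cv2.resize(s[195:275,260:355],(665,560),interpolation=2))
E
```

```text
(no output)
```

View pics/c1.png

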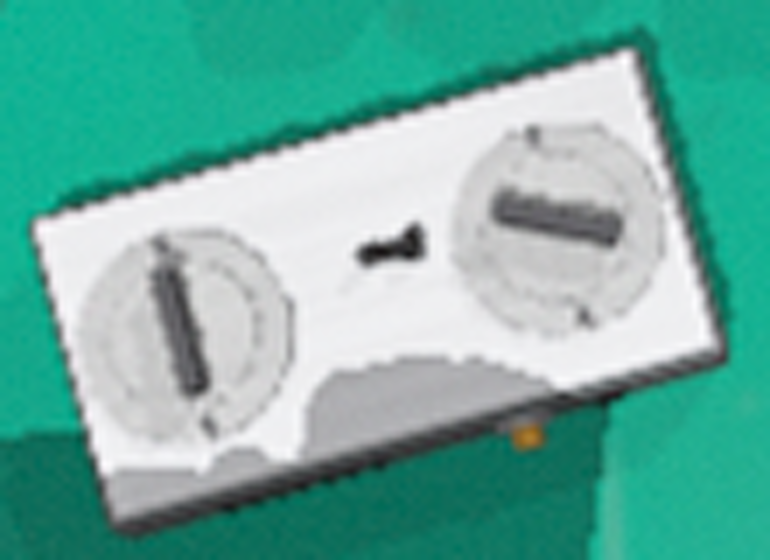

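View pics/c2.png

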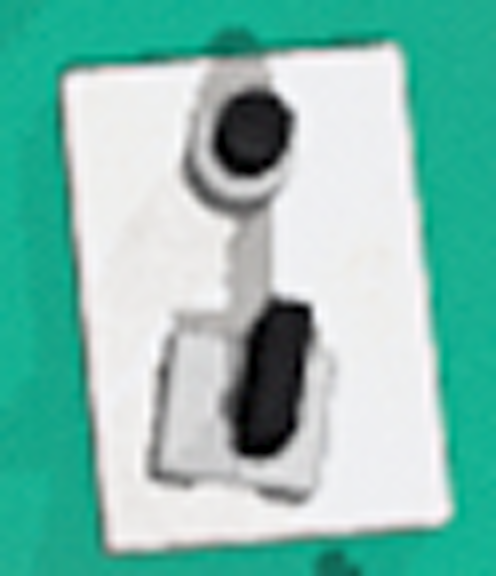

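View pics/c3.png

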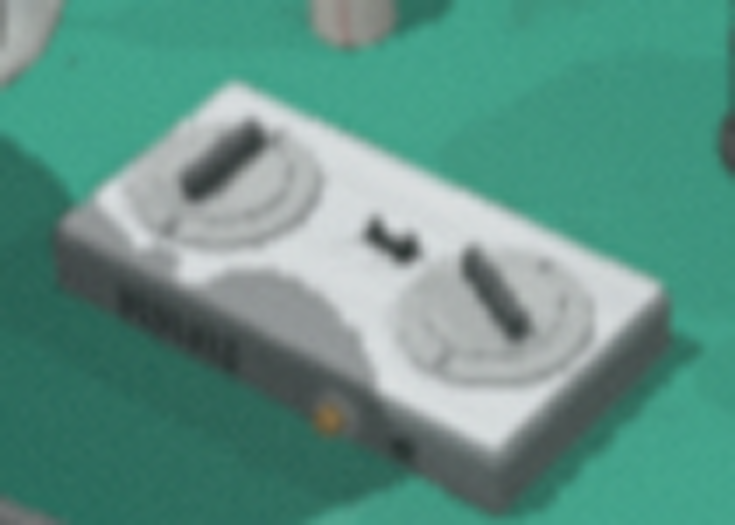

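View pics/c4.png

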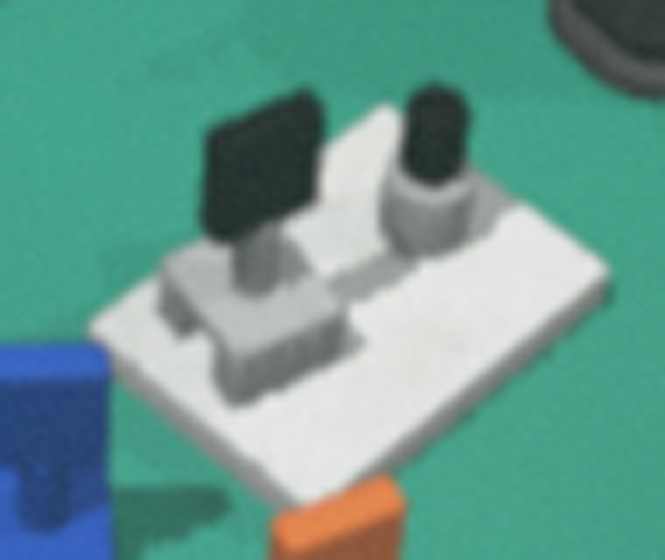

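The crops confirm the choice. The key's paddle sits at about (322,178) in the raw top picture, on a rectangular foot tilted about 8°. The right-hand screw at about (220,175) is the loose one, with its bar roughly 57° short of its marks. The left one points at its marks. Now I'll measure.

```bash
cat > m.py <<'E'
from h import *
def blobs(im,box,th,lo,hi):
    x0,y0,x1,y1=box;g=cv2.cvtColor(im[y0:y1,x0:x1],cv2.COLOR_BGR2GRAY);g=cv2.resize(g,None,fx=8,fy=8,interpolation=cv2.INTER_CUBIC)
    m=(g<th).astype('uint8');c,_=cv2.findContours(m,cv2.RETR_EXTERNAL,cv2.CHAIN_APPROX_NONE);out=[]
    for k in c:
        a=cv2.contourArea(k)/64
        if lo<a<hi:
            r=cv2.minAreaRect(k);b=(cv2.boxPoints(r)+.5)/8-.5+[x0,y0];out.append((a,b))
    return out
E
python3 - <<'E'
from m import *
t=cv2.imread('pics/top0.png');s=cv2.imread('pics/scene0.png')
for nm,im,box,th in(('top bars',t,(150,160,240,210),140),('scene bars',s,(190,140,265,185),110),('top handle',t,(312,172,338,202),60),('scene handle',s,(284,205,310,232),75)):
    for a,b in blobs(im,box,th,20,900):print(nm,round(a),b.round(1).tolist(),b.mean(0).round(1))
E
```

```text
top bars 373 [[188.7, 195.3], [239.4, 195.3], [239.4, 209.4], [188.7, 209.4]] [214.1 202.4]
top bars 83 [[160.2, 182.1], [165.1, 180.8], [170.5, 200.5], [165.6, 201.8]] [165.3 191.3]
top bars 29 [[190.2, 180.2], [199.3, 176.4], [201.1, 180.7], [192.0, 184.5]] [195.7 180.4]
top bars 85 [[209.4, 176.4], [210.5, 171.3], [228.9, 175.1], [227.8, 180.2]] [219.1 175.7]
top bars 86 [[232.3, 159.6], [239.4, 159.6], [239.4, 182.3], [232.3, 182.3]] [235.9 170.9]
top bars 386 [[149.6, 159.6], [200.1, 159.6], [200.1, 174.4], [149.6, 174.4]] [174.8 167. ]
scene bars 24 [[257.6, 184.4], [257.6, 177.8], [264.4, 177.8], [264.4, 184.4]] [261.  181.1]
scene bars 338 [[189.6, 166.1], [224.9, 166.1], [224.9, 184.4], [189.6, 184.4]] [207.2 175.2]
scene bars 41 [[239.7, 167.4], [242.5, 165.3], [250.7, 176.6], [247.9, 178.7]] [245.2 172. ]
scene bars 54 [[199.6, 155.8], [210.3, 146.7], [213.3, 150.2], [202.6, 159.3]] [206.4 153. ]
top handle 128 [[317.9, 196.1], [320.8, 176.8], [328.6, 177.9], [325.8, 197.2]] [323.3 187. ]
scene handle 256 [[283.8, 215.7], [303.9, 206.9], [310.4, 221.6], [290.2, 230.4]] [297.1 218.7]
```

```bash
python3 - <<'E'
from m import *
print('bar',tri(('top',219.1,175.7),('scene',245.2,172.0)))
p,e=tri(('top',219.6,177.4),('scene',245.7,175.0));print('plate',p,e)
print('tight bar',tri(('top',165.3,191.3),('scene',206.4,153)))
for z in(.05,.06,.07,.08):print(z,plane('top',219.1,175.7,z),plane('top',219.6,177.4,z))
# unit corner top: c1 (725,350),(640,40),(35,220) ; c3 (665,290),(235,85),(500,455)
print('unit corners',tri(('top',140+722/7,145+352/7),('scene',175+500/7,130+455/7)),tri(('top',140+638/7,145+45/7),('scene',175+665/7,130+290/7)))
# bar ends dir
a=plane('top',209.95,173.85,p[2]+.01);b=plane('top',228.35,177.65,p[2]+.01);print('bar len',np.linalg.norm(a-b),'yaw',np.degrees(np.arctan2(*(b-a)[1::-1])))
a=plane('top',215.9,164.3,p[2]);b=plane('top',223.6,190.4,p[2]);print('marks',np.linalg.norm(a-b),np.degrees(np.arctan2(*(b-a)[1::-1])))
a=plane('top',167.8-5.1,181.5,p[2]+.01);b=plane('top',168.05,201.15,p[2]+.01);print('tightbar',np.linalg.norm(a-b),np.degrees(np.arctan2(*(b-a)[1::-1])))
# handle top corners/ foot: c2 scale 8 off (290,140); c4 scale 7 off (260,195)
c2=lambda x,y:('top',290+x/8-.45,140+y/8-.45); c4=lambda x,y:('scene',260+x/7-.45,195+y/7-.45)
print('handle top far',tri(c2(292,303),c4(303,92)))
print('handle top near',tri(c2(258,452),c4(215,128)))
print('foot top corners', tri(c2(178,318),c4(163,268)),tri(c2(155,476),c4(222,345)),tri(c2(305,498),c4(350,320)))
print('pad', [tri(c2(62,72),c4(387,103)),tri(c2(398,45),c4(608,272)),tri(c2(108,550),c4(92,330)),tri(c2(452,520),c4(303,503))])
E
```

```text
bar (array([0.50022445, 0.1247652 , 0.06212429]), np.float64(0.0011796902787575684))
plate [0.49892906 0.12354765 0.05116441] 0.004336224323436607
tight bar (array([0.45713364, 0.26814301, 0.06260184]), np.float64(0.0011130829517166315))
0.05 [0.50190668 0.12612344 0.05      ] [0.49721997 0.1246926  0.05      ]
0.06 [0.50008817 0.12523578 0.06      ] [0.49543809 0.12381612 0.06      ]
0.07 [0.49826966 0.12434811 0.07      ] [0.49365621 0.12293964 0.07      ]
0.08 [0.49645115 0.12346045 0.08      ] [0.49187433 0.12206316 0.08      ]
unit corners (array([0.45166168, 0.05880132, 0.04715044]), np.float64(0.006591738614480375)) (array([0.57074158, 0.09419797, 0.04656057]), np.float64(0.0008962155401287411))
bar len 0.050771659450025 yaw -101.60643114517453
marks 0.07514888784639245 -162.97855999008905
tightbar 0.05556201830828657 -163.2872650488889
handle top far (array([ 0.47919133, -0.15015179,  0.15293839]), np.float64(0.0014192484233888259))
handle top near (array([ 0.43717255, -0.14198261,  0.15336228]), np.float64(0.010430333932356787))
foot top corners (array([ 0.47479068, -0.11646497,  0.03623248]), np.float64(0.0456134813010874)) (array([ 0.45402624, -0.12801914,  0.00364188]), np.float64(0.021323798949829553)) (array([ 0.44950269, -0.17965915,  0.06896732]), np.float64(0.04900995652163534))
pad [(array([ 0.58591807, -0.08995451,  0.02428886]), np.float64(0.003110410234262694)), (array([ 0.59601666, -0.20779368,  0.02103031]), np.float64(0.0011371876797089825)), (array([ 0.41844083, -0.10504068,  0.02018   ]), np.float64(0.003590782370543717)), (array([ 0.4261327 , -0.22121759,  0.02848467]), np.float64(0.001310977704460687))]
```

```bash
python3 - <<'E'
from m import *
c2=lambda x,y:('top',290+x/8-.45,140+y/8-.45); c4=lambda x,y:('scene',260+x/7-.45,195+y/7-.45)
F=[tri(c2(155,476),c4(163,268)),tri(c2(305,498),c4(222,345)),tri(c2(330,350),c4(350,305))]
print(F)
q=[plane(*c2(*k),.056)[:2] for k in((178,318),(155,476),(305,498),(330,350))]
print(np.round(q,4),np.mean(q,0)); q=np.array(q)
for i,j in((0,1),(1,2),(2,3),(3,0)):d=q[j]-q[i];print(np.linalg.norm(d).round(4),np.degrees(np.arctan2(d[1],d[0])).round(1))
# handle axis from mask
h=[plane('top',*k,.147)[:2] for k in((320.8,176.8),(328.6,177.9))];l=[plane('top',*k,z)[:2] for k,z in(((317.9,196.1),.147),((325.8,197.2),.147))]
print(np.round(h,4),np.round(l,4)); d=np.mean(h,0)-np.mean(l,0);print(np.linalg.norm(d),np.degrees(np.arctan2(d[1],d[0])))
E
```

```text
[(array([ 0.44045795, -0.11853868,  0.05334021]), np.float64(0.0050105266260533745)), (array([ 0.4303554 , -0.16671893,  0.06272814]), np.float64(0.0012966702825528405)), (array([ 0.48268371, -0.17756227,  0.05642359]), np.float64(0.00385271929837367))]
[[ 0.4919 -0.1253]
 [ 0.4379 -0.117 ]
 [ 0.4306 -0.1673]
 [ 0.4811 -0.1766]] [ 0.46038061 -0.14654241]
0.0546 171.2
0.0509 -98.2
0.0513 -10.4
0.0524 78.1
[[ 0.4824 -0.1382]
 [ 0.4797 -0.1578]] [[ 0.4334 -0.1302]
 [ 0.4307 -0.15  ]]
0.04963858015518841 -9.110756858983228
```

```bash
cat >> h.py <<'E'
from scipy.spatial.transform import Rotation as Ro
def cmd(p,yaw):
    s=read_state();w,x,y,z=s['tcp_rot'];R=Ro.from_quat([x,y,z,w])
    T=Ro.from_euler('z',yaw,degrees=True)*Ro.from_quat([1,0,0,0])
    d=R.inv().apply(np.array(p)-s['eef_pos'])/.3;r=(R.inv()*T).as_rotvec()/np.pi
    ax=R.as_matrix()[:,0]
    print('pos',s['eef_pos'].round(4),'yaw',np.degrees(np.arctan2(ax[1],ax[0])).round(2),'xyz',d.round(4),'rot',r.round(4),'dist',np.linalg.norm(d)*.3,'j',s['joints'].round(2),'F',s['contact_force'].round(1),'gap',s['finger_gap'].round(4),'t',s['time'])
E
python3 - <<'E'
from h import *
cmd([.32,.37,.25],-20);cmd([.40,.37,.25],-20)
E
```

```text
Traceback (most recent call last):
  File "h.py", line 22, in cmd
    print('pos',s['eef_pos'].round(4),'yaw',np.degrees(np.arctan2(ax[1],ax[0])).round(2),'xyz',d.round(4),'rot',r.round(4),'dist',np.linalg.norm(d)*.3,'j',s['joints'].round(2),'F',s['contact_force'].round(1),'gap',s['finger_gap'].round(4),'t',s['time'])
                                                                                                                                                                                                                      ^^^^^^^^^^^^^^^^^^^^^
AttributeError: 'float' object has no attribute 'round'
```

```bash
sed -i "s/s\['finger_gap'\].round(4)/round(s['finger_gap'],4)/" h.py
python3 - <<'E'
from h import *
cmd([.40,.37,.25],-20)
E
```

```text
pos [0.2545 0.6247 0.2305] yaw -22.17 xyz [ 0.7696  0.6034 -0.0641] rot [ 0.0005 -0.     -0.012 ] dist 0.29400483244429104 j [ 1.47  0.36  0.01 -0.   -1.22 -0.29] F [ 0.4 -0.5 -0.7] gap 0.0852 t 0.1
```

Request:
move_arm([
  {"x": 0.77, "y": 0.6, "z": -0.06, "az": -0.012},
  {"x": 0.77, "y": 0.6, "z": -0.06, "az": -0.012},
  {"x": 0.77, "y": 0.6, "z": -0.06, "az": -0.012},
  {"x": 0.77, "y": 0.6, "z": -0.06, "az": -0.012},
  {"x": 0.77, "y": 0.6, "z": -0.06, "az": -0.012},
  {"x": 0.77, "y": 0.6, "z": -0.06, "az": -0.012},
])

```text
invalid input at $.moves[0]: expected keys x, y, z, ax, ay, az, grip
```

```bash
python3 - <<'E'
from h import *
cmd([.45,.09,.25],-15)
E
```

```text
pos [0.2545 0.6247 0.2305] yaw -22.17 xyz [ 1.2761  1.4048 -0.0629] rot [ 0.0005 -0.     -0.0398] dist 0.5696784812257356 j [ 1.47  0.36  0.01 -0.   -1.22 -0.29] F [ 0.4 -0.5 -0.7] gap 0.0852 t 0.1
```

Request:
move_arm([
  {"x": 0.77, "y": 0.6, "z": -0.06, "ax": 0, "ay": 0, "az": -0.012, "grip": 1},
  {"x": 0.77, "y": 0.6, "z": -0.06, "ax": 0, "ay": 0, "az": -0.012, "grip": 1},
  {"x": 0.77, "y": 0.6, "z": -0.06, "ax": 0, "ay": 0, "az": -0.012, "grip": 1},
  {"x": 0.77, "y": 0.6, "z": -0.06, "ax": 0, "ay": 0, "az": -0.012, "grip": 1},
  {"x": 0.77, "y": 0.6, "z": -0.06, "ax": 0, "ay": 0, "az": -0.012, "grip": 1},
  {"x": 0.77, "y": 0.6, "z": -0.06, "ax": 0, "ay": 0, "az": -0.012, "grip": 1},
])

```text
time: 0.85
eef_pos: [0.4017, 0.3688, 0.2497]
tcp_rot: [-0.0, 0.985, -0.175, 0.0]
contact_force: [0.5, 0.7, 0.1]
finger_gap: 0.0856
```

```bash
python3 - <<'E'
from h import *
cmd([.46,.11,.25],-15)
E
```

```text
pos [0.4017 0.3688 0.2497] yaw -20.19 xyz [ 0.4801  0.7425 -0.0013] rot [-0.0001  0.     -0.0288] dist 0.2652603784426325 j [ 1.1   0.13 -0.25 -0.   -1.19  0.12] F [0.5 0.7 0.1] gap 0.0856 t 0.85
```

Request:
move_arm([
  {"x": 0.48, "y": 0.74, "z": 0, "ax": 0, "ay": 0, "az": -0.029, "grip": 1},
  {"x": 0.48, "y": 0.74, "z": 0, "ax": 0, "ay": 0, "az": -0.029, "grip": 1},
  {"x": 0.48, "y": 0.74, "z": 0, "ax": 0, "ay": 0, "az": -0.029, "grip": 1},
  {"x": 0.48, "y": 0.74, "z": 0, "ax": 0, "ay": 0, "az": -0.029, "grip": 1},
  {"x": 0.48, "y": 0.74, "z": 0, "ax": 0, "ay": 0, "az": -0.029, "grip": 1},
  {"x": 0.48, "y": 0.74, "z": 0, "ax": 0, "ay": 0, "az": -0.029, "grip": 1},
])

```text
time: 1.6
eef_pos: [0.4602, 0.1131, 0.2492]
tcp_rot: [-0.0, 0.992, -0.129, -0.0]
contact_force: [0.0, -0.5, 0.3]
finger_gap: 0.085
```

```bash
python3 - <<'E'
from h import *
cmd([.458,-.146,.22],-9.5)
E
```

```text
pos [0.4602 0.1131 0.2492] yaw -14.88 xyz [0.2147 0.8366 0.0972] rot [-0.      0.0001 -0.0299] dist 0.2607485898872783 j [ 0.66  0.01 -0.38 -0.   -1.18  0.65] F [ 0.  -0.5  0.3] gap 0.085 t 1.6
```

Request:
move_arm([
  {"x": 0.215, "y": 0.837, "z": 0, "ax": 0, "ay": 0, "az": -0.03, "grip": 1},
  {"x": 0.215, "y": 0.837, "z": 0, "ax": 0, "ay": 0, "az": -0.03, "grip": 1},
  {"x": 0.215, "y": 0.837, "z": 0, "ax": 0, "ay": 0, "az": -0.03, "grip": 1},
  {"x": 0.215, "y": 0.837, "z": 0, "ax": 0, "ay": 0, "az": -0.03, "grip": 1},
  {"x": 0.215, "y": 0.837, "z": 0.097, "ax": 0, "ay": 0, "az": -0.03, "grip": 1},
  {"x": 0.215, "y": 0.837, "z": 0.097, "ax": 0, "ay": 0, "az": -0.03, "grip": 1},
  {"x": 0.215, "y": 0.837, "z": 0.097, "ax": 0, "ay": 0, "az": -0.03, "grip": 1},
])

```text
time: 2.48
eef_pos: [0.4592, -0.1446, 0.2209]
tcp_rot: [0.0, 0.997, -0.081, 0.0]
contact_force: [0.2, 0.7, 0.8]
finger_gap: 0.0853
```

```bash
python3 - <<'E'
from h import *
cmd([.458,-.146,.102],-9.5)
a=shot('top','t1.png');b=shot('scene','s1.png')
cv2.imwrite('pics/j1.png',np.hstack([cv2.resize(a[130:230,270:370],(400,400)),cv2.resize(b[150:270,235:355],(400,400))]))
E
```

```text
pos [ 0.4592 -0.1446  0.2209] yaw -9.27 xyz [-0.0035  0.0051  0.3962] rot [ 0.0001 -0.0001  0.0013] dist 0.11888881407168256 j [ 0.1   0.04 -0.42  0.   -1.11  1.3 ] F [0.2 0.7 0.8] gap 0.0853 t 2.475
```

View pics/j1.png

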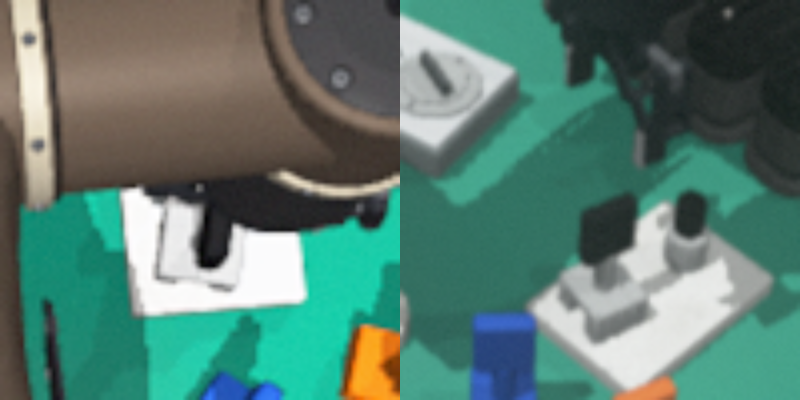

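The left half shows the gripper over the key, with the paddle at (213,235) in that crop. The right half shows the fingers well above the key. I'll descend and grip.

Request:
move_arm([
  {"x": -0.003, "y": 0.004, "z": 0.12, "ax": 0, "ay": 0, "az": 0.001, "grip": 1},
  {"x": -0.003, "y": 0.004, "z": 0.24, "ax": 0, "ay": 0, "az": 0.001, "grip": 1},
  {"x": -0.003, "y": 0.004, "z": 0.34, "ax": 0, "ay": 0, "az": 0.001, "grip": 1},
  {"x": -0.003, "y": 0.004, "z": 0.395, "ax": 0, "ay": 0, "az": 0.001, "grip": 1},
  {"x": -0.003, "y": 0.004, "z": 0.395, "ax": 0, "ay": 0, "az": 0.001, "grip": 1},
])

```text
time: 3.2
eef_pos: [0.4573, -0.146, 0.1014]
tcp_rot: [0.0, 0.997, -0.083, -0.001]
contact_force: [0.5, -0.3, -0.1]
finger_gap: 0.0852
```

Request:
move_arm([
  {"x": 0, "y": 0, "z": 0, "ax": 0, "ay": 0, "az": 0, "grip": -1},
  {"x": 0, "y": 0, "z": 0, "ax": 0, "ay": 0, "az": 0, "grip": -1},
  {"x": 0, "y": 0, "z": 0, "ax": 0, "ay": 0, "az": 0, "grip": -1},
  {"x": 0, "y": 0, "z": 0, "ax": 0, "ay": 0, "az": 0, "grip": -1},
  {"x": 0, "y": 0, "z": 0, "ax": 0, "ay": 0, "az": 0, "grip": -1},
  {"x": 0, "y": 0, "z": 0, "ax": 0, "ay": 0, "az": 0, "grip": -1},
  {"x": 0, "y": 0, "z": 0, "ax": 0, "ay": 0, "az": 0, "grip": -1},
  {"x": 0, "y": 0, "z": 0, "ax": 0, "ay": 0, "az": 0, "grip": -1},
])

```text
time: 4.2
eef_pos: [0.4578, -0.1469, 0.1022]
tcp_rot: [0.0, 0.997, -0.083, 0.001]
contact_force: [0.7, 1.3, 6.1]
finger_gap: 0.0154
```

```bash
python3 - <<'E'
from h import *
cmd([.458,-.146,.235],-9.5)
a=shot('top','t2.png');b=shot('scene','s2.png')
cv2.imwrite('pics/j2.png',np.hstack([cv2.resize(a[130:230,270:370],(400,400)),cv2.resize(b[150:270,235:355],(400,400))]))
E
```

```text
pos [ 0.4578 -0.1469  0.1022] yaw -9.55 xyz [ 0.0006 -0.0032 -0.4426] rot [-0.     -0.0003 -0.0003] dist 0.13278358122597342 j [ 0.1   0.17 -0.58  0.   -0.82  1.3 ] F [0.7 1.3 6.1] gap 0.0154 t 4.2
```

View pics/j2.png

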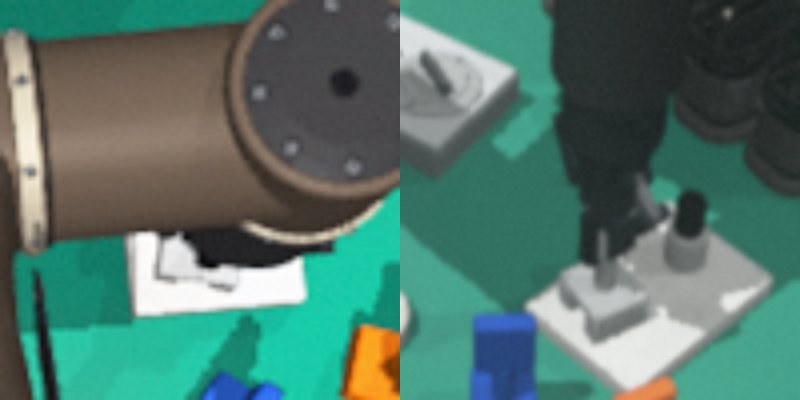

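The jaws closed to 15.4 mm on the paddle, centred, and the stem and foot are visible at (605,285) in the picture. I'll lift and carry it to the screw.

Request:
move_arm([
  {"x": 0, "y": 0, "z": -0.08, "ax": 0, "ay": 0, "az": 0, "grip": -1},
  {"x": 0, "y": 0, "z": -0.2, "ax": 0, "ay": 0, "az": 0, "grip": -1},
  {"x": 0, "y": 0, "z": -0.34, "ax": 0, "ay": 0, "az": 0, "grip": -1},
  {"x": 0, "y": 0, "z": -0.44, "ax": 0, "ay": 0, "az": 0, "grip": -1},
  {"x": 0, "y": 0, "z": -0.44, "ax": 0, "ay": 0, "az": 0, "grip": -1},
])

```text
time: 4.92
eef_pos: [0.458, -0.1469, 0.2353]
tcp_rot: [-0.0, 0.997, -0.083, 0.002]
contact_force: [0.1, -0.3, -3.0]
finger_gap: 0.0152
```

```bash
python3 - <<'E'
from h import *
cmd([.498,.124,.234],78.4)
E
```

```text
pos [ 0.458  -0.1469  0.2353] yaw -9.57 xyz [-0.0186 -0.9125  0.0052] rot [ 0.0006 -0.001  -0.4887] dist 0.2738206307131904 j [ 0.1   0.03 -0.4   0.   -1.14  1.3 ] F [ 0.1 -0.3 -3. ] gap 0.0152 t 4.925
```

Request:
move_arm([
  {"x": -0.019, "y": -0.912, "z": 0.005, "ax": 0, "ay": 0, "az": -0.489, "grip": -1},
  {"x": -0.019, "y": -0.912, "z": 0.005, "ax": 0, "ay": 0, "az": -0.489, "grip": -1},
  {"x": -0.019, "y": -0.912, "z": 0.005, "ax": 0, "ay": 0, "az": -0.489, "grip": -1},
  {"x": -0.019, "y": -0.912, "z": 0.005, "ax": 0, "ay": 0, "az": -0.489, "grip": -1},
  {"x": -0.019, "y": -0.912, "z": 0.005, "ax": 0, "ay": 0, "az": -0.489, "grip": -1},
  {"x": -0.019, "y": -0.912, "z": 0.005, "ax": 0, "ay": 0, "az": -0.489, "grip": -1},
  {"x": -0.019, "y": -0.912, "z": 0.005, "ax": 0, "ay": 0, "az": -0.489, "grip": -1},
  {"x": -0.019, "y": -0.912, "z": 0.005, "ax": 0, "ay": 0, "az": -0.489, "grip": -1},
])

```text
time: 5.92
eef_pos: [0.496, 0.1236, 0.2301]
tcp_rot: [-0.001, 0.784, 0.621, -0.002]
contact_force: [0.4, -0.8, -2.7]
finger_gap: 0.015
```

```bash
python3 - <<'E'
from h import *
cmd([.498,.1245,.19],78.4)
E
```

```text
pos [0.496  0.1236 0.2301] yaw 76.73 xyz [0.0048 0.0063 0.1335] rot [-0.0009  0.0006 -0.0093] dist 0.04012369724753534 j [ 0.63  0.09 -0.34 -0.   -1.14  2.28] F [ 0.4 -0.8 -2.7] gap 0.015 t 5.925
```

Request:
move_arm([
  {"x": 0.005, "y": 0.006, "z": 0.06, "ax": 0, "ay": 0, "az": -0.009, "grip": -1},
  {"x": 0.005, "y": 0.006, "z": 0.13, "ax": 0, "ay": 0, "az": -0.009, "grip": -1},
  {"x": 0.005, "y": 0.006, "z": 0.13, "ax": 0, "ay": 0, "az": -0.009, "grip": -1},
])

```text
time: 6.3
eef_pos: [0.4972, 0.1239, 0.1902]
tcp_rot: [-0.001, 0.777, 0.629, -0.003]
contact_force: [0.4, -0.2, -1.9]
finger_gap: 0.0152
```

```bash
python3 - <<'E'
from h import *
cmd([.498,.1245,.15],78.4)
a=shot('top','t3.png');b=shot('scene','s3.png')
cv2.imwrite('pics/j3a.png',cv2.resize(a[120:230,150:260],(550,550),interpolation=2))
cv2.imwrite('pics/j3b.png',cv2.resize(b[90:200,180:290],(550,550),interpolation=2))
E
```

```text
pos [0.4972 0.1239 0.1902] yaw 77.96 xyz [0.0032 0.0027 0.134 ] rot [-0.0015  0.0012 -0.0024] dist 0.04021976094253151 j [ 0.63  0.13 -0.4  -0.   -1.05  2.31] F [ 0.4 -0.2 -1.9] gap 0.0152 t 6.3
```

View pics/j3a.png

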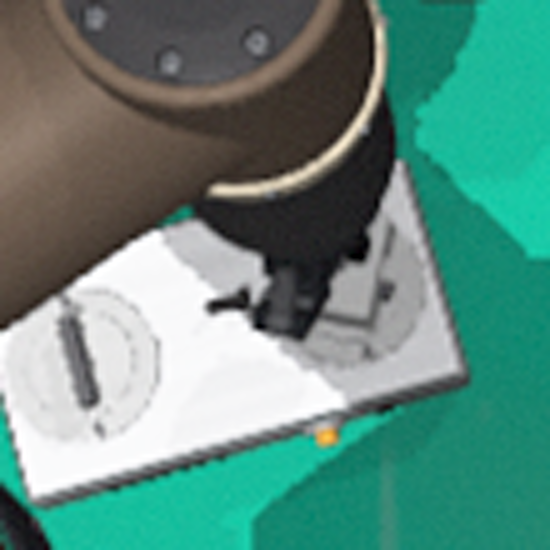

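View pics/j3b.png

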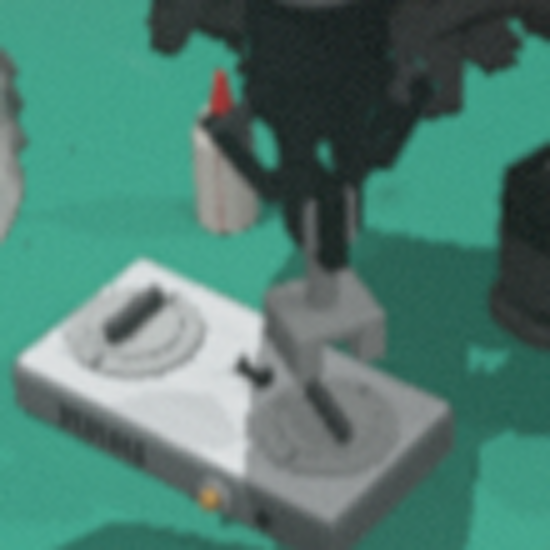

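```bash
python3 - <<'E'
from h import *
f=lambda p:((proj('scene',p)-[180,90]+.45)*5).round(0)
for z in(.110,.144):
  for a,b in((25,28),(25,-28),(-25,-28),(-25,28),(0,0)):
    r=np.radians(78);p=np.array([.4972,.1239])+np.array([a*np.cos(r)-b*np.sin(r),a*np.sin(r)+b*np.cos(r)])/1000
    print(z,a,b,f([*p,z]))
print('bar',[f([.498+d*np.cos(np.radians(78.4)),.1245+d*np.sin(np.radians(78.4)),.068]) for d in(-.025,0,.025)])
E
```

```text
0.11 25 28 [261. 343.]
0.11 25 -28 [348. 316.]
0.11 -25 -28 [384. 366.]
0.11 -25 28 [296. 395.]
0.11 0 0 [322. 355.]
0.144 25 28 [258. 298.]
0.144 25 -28 [347. 271.]
0.144 -25 -28 [384. 322.]
0.144 -25 28 [294. 350.]
0.144 0 0 [321. 310.]
bar [array([342., 433.]), array([324., 407.]), array([307., 382.])]
```

```bash
python3 - <<'E'
import cv2
b=cv2.imread('pics/s3.png');cv2.imwrite('pics/j3c.png',cv2.resize(b[138:190,226:272],(552,624)[:2] if 0 else (530,600),interpolation=2))
E
```

```text
(no output)
```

View pics/j3c.png

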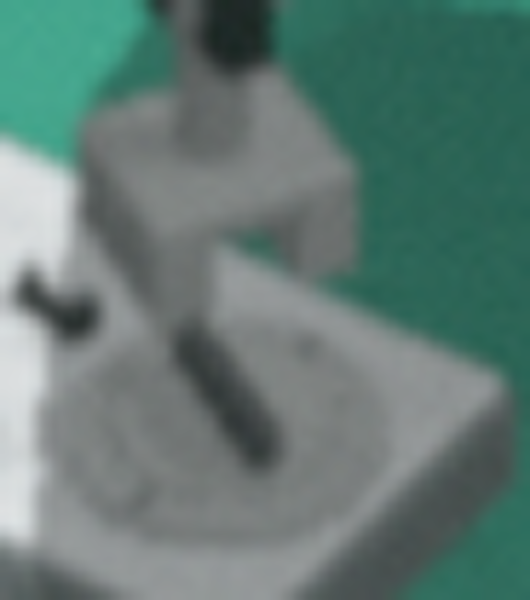

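Foot and bar agree with the projections to about 2 mm, and the bar sits slightly further in +x. I'll nudge that way and lower the key.

```bash
python3 - <<'E'
from h import *
cmd([.4993,.124,.142],78.4)
E
```

```text
pos [0.4989 0.1246 0.1927] yaw 78.0 xyz [-0.0016  0.0019  0.169 ] rot [-0.0004  0.0004 -0.0022] dist 0.05070848417834607 j [ 0.63  0.13 -0.39  0.   -1.05  2.3 ] F [ 0.8 -0.1 -3.1] gap 0.0156 t 6.4
```

Request:
move_arm([
  {"x": -0.002, "y": 0.002, "z": 0.05, "ax": 0, "ay": 0, "az": -0.002, "grip": -1},
  {"x": -0.002, "y": 0.002, "z": 0.1, "ax": 0, "ay": 0, "az": -0.002, "grip": -1},
  {"x": -0.002, "y": 0.002, "z": 0.135, "ax": 0, "ay": 0, "az": -0.002, "grip": -1},
  {"x": -0.002, "y": 0.002, "z": 0.152, "ax": 0, "ay": 0, "az": -0.002, "grip": -1},
  {"x": -0.002, "y": 0.002, "z": 0.169, "ax": 0, "ay": 0, "az": -0.002, "grip": -1},
  {"x": -0.002, "y": 0.002, "z": 0.169, "ax": 0, "ay": 0, "az": -0.002, "grip": -1},
])

```text
time: 7.15
eef_pos: [0.4996, 0.1241, 0.1423]
tcp_rot: [-0.0, 0.775, 0.632, -0.0]
contact_force: [-0.2, -0.1, -3.3]
finger_gap: 0.0153
```

```bash
python3 - <<'E'
from h import *
cmd([.4993,.124,.137],78.4)
b=shot('scene','s4.png');cmd([.4993,.124,.137],78.4)
cv2.imwrite('pics/j4.png',cv2.resize(b[138:190,226:272],(530,600),interpolation=2))
E
```

```text
pos [0.4996 0.1241 0.1423] yaw 78.36 xyz [-0.0007 -0.0009  0.0177] rot [-0.0001  0.0001 -0.0002] dist 0.005307377477560067 j [ 0.63  0.18 -0.46 -0.   -0.93  2.31] F [-0.2 -0.1 -3.3] gap 0.0153 t 7.15
pos [0.4997 0.1242 0.1426] yaw 78.37 xyz [-0.001  -0.0013  0.0186] rot [ 0.      0.     -0.0002] dist 0.005604978422020929 j [ 0.63  0.18 -0.46  0.   -0.93  2.31] F [ 0.3  0.7 -2.4] gap 0.0154 t 7.2
```

View pics/j4.png

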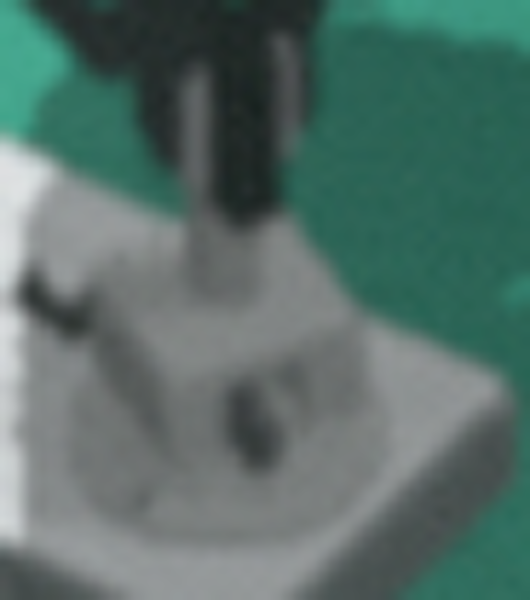

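The bar's end sits inside the slot at (258,435) with no contact force. I'll lower it a little more.

Request:
move_arm([
  {"x": 0, "y": 0, "z": 0.009, "ax": 0, "ay": 0, "az": 0, "grip": -1},
  {"x": 0, "y": 0, "z": 0.017, "ax": 0, "ay": 0, "az": 0, "grip": -1},
  {"x": 0, "y": 0, "z": 0.017, "ax": 0, "ay": 0, "az": 0, "grip": -1},
])

```text
time: 7.58
eef_pos: [0.4995, 0.1241, 0.1372]
tcp_rot: [-0.0, 0.775, 0.632, -0.0]
contact_force: [0.6, 0.2, -3.2]
finger_gap: 0.0156
```

```bash
python3 - <<'E'
from h import *
cmd([.4993,.124,.137],78.4)
b=shot('scene','s5.png')
cv2.imwrite('pics/j5.png',cv2.resize(b[138:190,226:272],(530,600),interpolation=2))
E
```

```text
pos [0.4995 0.1241 0.1372] yaw 78.36 xyz [-0.0004 -0.0007  0.0008] rot [-0.0001  0.0001 -0.0002] dist 0.00033823943721759633 j [ 0.63  0.18 -0.47 -0.   -0.92  2.31] F [ 0.6  0.2 -3.2] gap 0.0156 t 7.575
```

View pics/j5.png

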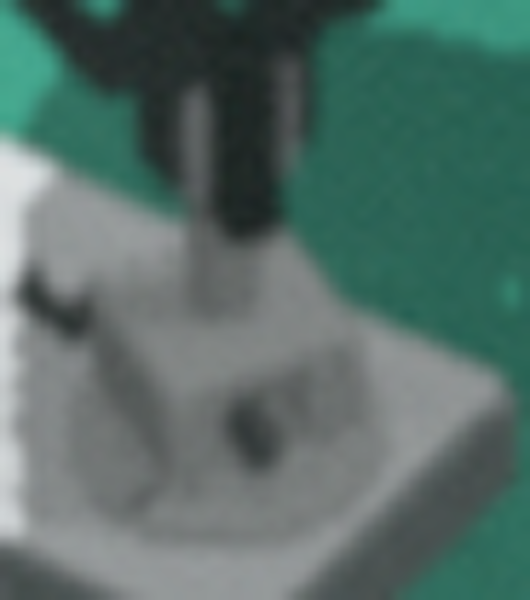

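Request:
move_arm([
  {"x": 0, "y": 0, "z": 0, "ax": 0, "ay": 0, "az": 0.04, "grip": -1},
  {"x": 0, "y": 0, "z": 0, "ax": 0, "ay": 0, "az": 0.08, "grip": -1},
  {"x": 0, "y": 0, "z": 0, "ax": 0, "ay": 0, "az": 0.12, "grip": -1},
  {"x": 0, "y": 0, "z": 0, "ax": 0, "ay": 0, "az": 0.16, "grip": -1},
  {"x": 0, "y": 0, "z": 0, "ax": 0, "ay": 0, "az": 0.2, "grip": -1},
  {"x": 0, "y": 0, "z": 0, "ax": 0, "ay": 0, "az": 0.24, "grip": -1},
  {"x": 0, "y": 0, "z": 0, "ax": 0, "ay": 0, "az": 0.28, "grip": -1},
  {"x": 0, "y": 0, "z": 0, "ax": 0, "ay": 0, "az": 0.32, "grip": -1},
])

```text
time: 8.62
eef_pos: [0.4989, 0.1243, 0.1372]
tcp_rot: [-0.0, 0.984, 0.178, -0.001]
contact_force: [-3.0, 2.2, -3.2]
finger_gap: 0.0152
```

```bash
python3 - <<'E'
from h import *
cmd([.4993,.124,.137],5);print(read_state()['moment'])
b=shot('scene','s6.png')
cv2.imwrite('pics/j6.png',cv2.resize(b[138:190,226:272],(530,600),interpolation=2))
E
```

```text
pos [0.4989 0.1243 0.1372] yaw 20.52 xyz [0.0008 0.0015 0.0006] rot [-0.0002  0.0004  0.0862] dist 0.000529633823527723 j [ 0.63  0.18 -0.47 -0.   -0.92  1.3 ] F [-3.   2.2 -3.2] gap 0.0152 t 8.625
[0.87164636 1.15418508 0.04871104]
```

View pics/j6.png

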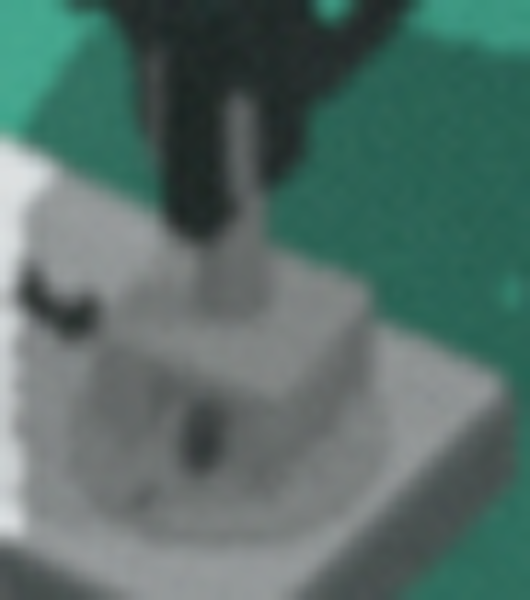

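The bar is following, and its end has swung to (203,440). I'll continue towards the stop.

Request:
move_arm([
  {"x": 0, "y": 0, "z": 0, "ax": 0, "ay": 0, "az": 0.03, "grip": -1},
  {"x": 0, "y": 0, "z": 0, "ax": 0, "ay": 0, "az": 0.055, "grip": -1},
  {"x": 0, "y": 0, "z": 0, "ax": 0, "ay": 0, "az": 0.08, "grip": -1},
  {"x": 0, "y": 0, "z": 0, "ax": 0, "ay": 0, "az": 0.095, "grip": -1},
  {"x": 0, "y": 0, "z": 0, "ax": 0, "ay": 0, "az": 0.095, "grip": -1},
])

```text
time: 9.3
eef_pos: [0.4995, 0.1245, 0.1374]
tcp_rot: [-0.0, 0.999, 0.033, -0.0]
contact_force: [-1.5, 2.6, -3.6]
finger_gap: 0.015
```

```bash
python3 - <<'E'
from h import *
cmd([.4993,.124,.137],0);print(read_state()['moment'])
b=shot('scene','s7.png')
cv2.imwrite('pics/j7.png',cv2.resize(b[138:190,226:272],(530,600),interpolation=2))
E
```

```text
pos [0.4995 0.1245 0.1374] yaw 3.77 xyz [-0.0009  0.0018  0.0012] rot [-0.0002  0.      0.021 ] dist 0.0007047240111789293 j [ 0.63  0.18 -0.47 -0.   -0.92  1.01] F [-1.5  2.6 -3.6] gap 0.015 t 9.3
[1.21608467 0.80824648 0.08174227]
```

View pics/j7.png

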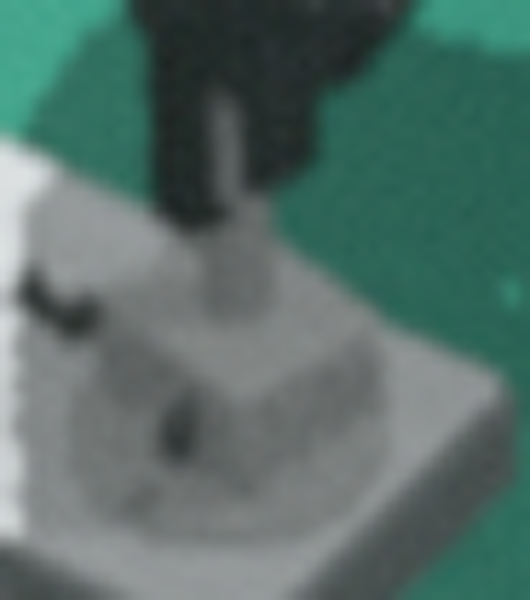

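Request:
move_arm([
  {"x": 0, "y": 0, "z": 0, "ax": 0, "ay": 0, "az": 0.01, "grip": -1},
  {"x": 0, "y": 0, "z": 0, "ax": 0, "ay": 0, "az": 0.02, "grip": -1},
  {"x": 0, "y": 0, "z": 0, "ax": 0, "ay": 0, "az": 0.02, "grip": -1},
])

```text
time: 9.72
eef_pos: [0.4994, 0.1252, 0.1374]
tcp_rot: [-0.001, 1.0, 0.001, 0.0]
contact_force: [-4.2, 7.5, -2.1]
finger_gap: 0.0152
```

```bash
python3 - <<'E'
from h import *
cmd([.4993,.124,.137],-3);print(read_state()['moment'])
E
```

```text
pos [0.4994 0.1252 0.1374] yaw 0.06 xyz [-0.0005  0.0041  0.0013] rot [-0.0006  0.      0.017 ] dist 0.001304804470113012 j [ 0.63  0.18 -0.47 -0.   -0.92  0.95] F [-4.2  7.5 -2.1] gap 0.0152 t 9.725
[3.11630247 1.86732532 0.21733874]
```

Request:
move_arm([
  {"x": 0, "y": 0, "z": 0, "ax": 0, "ay": 0, "az": 0.008, "grip": -1},
  {"x": 0, "y": 0, "z": 0, "ax": 0, "ay": 0, "az": 0.012, "grip": -1},
  {"x": 0, "y": 0, "z": 0, "ax": 0, "ay": 0, "az": 0.012, "grip": -1},
])

```text
time: 10.1
eef_pos: [0.4995, 0.1254, 0.1374]
tcp_rot: [-0.001, 1.0, -0.018, 0.0]
contact_force: [-4.3, 7.4, -2.9]
finger_gap: 0.0148
```

```bash
python3 - <<'E'
from h import *
cmd([.4993,.124,.137],14);print(read_state()['moment'])
E
```

```text
pos [0.4995 0.1254 0.1374] yaw -2.04 xyz [-0.0004  0.0045  0.0012] rot [-0.0005 -0.0001 -0.0891] dist 0.0014102489177783412 j [ 0.63  0.18 -0.47 -0.   -0.92  0.91] F [-4.3  7.4 -2.9] gap 0.0148 t 10.1
[3.31622156 2.0043495  0.65580419]
```

The moment rose from 0.08 to 0.66 N m at yaw −2°, so the screw is against its stop. I'll back off into the play, then lift straight up.

Request:
move_arm([
  {"x": 0, "y": 0, "z": 0, "ax": 0, "ay": 0, "az": -0.04, "grip": -1},
  {"x": 0, "y": 0, "z": 0, "ax": 0, "ay": 0, "az": -0.075, "grip": -1},
  {"x": 0, "y": 0, "z": 0, "ax": 0, "ay": 0, "az": -0.075, "grip": -1},
  {"x": 0, "y": 0, "z": -0.03, "ax": 0, "ay": 0, "az": -0.075, "grip": -1},
  {"x": 0, "y": 0, "z": -0.1, "ax": 0, "ay": 0, "az": -0.075, "grip": -1},
  {"x": 0, "y": 0, "z": -0.2, "ax": 0, "ay": 0, "az": -0.075, "grip": -1},
  {"x": 0, "y": 0, "z": -0.32, "ax": 0, "ay": 0, "az": -0.075, "grip": -1},
  {"x": 0, "y": 0, "z": -0.32, "ax": 0, "ay": 0, "az": -0.075, "grip": -1},
])

```text
time: 11.1
eef_pos: [0.5014, 0.1248, 0.2371]
tcp_rot: [-0.001, 0.995, 0.099, 0.003]
contact_force: [0.2, 0.8, -2.8]
finger_gap: 0.0151
```

```bash
python3 - <<'E'
from h import *
cmd([.458,-.146,.234],-9.5)
b=shot('scene','s8.png')
cv2.imwrite('pics/j8.png',cv2.resize(b[90:200,180:290],(600,600),interpolation=2))
E
```

```text
pos [0.5014 0.1248 0.2371] yaw 11.33 xyz [-0.3192  0.8567  0.007 ] rot [-0.0008 -0.0019  0.1157] dist 0.27427550711142357 j [ 0.63  0.09 -0.33  0.   -1.15  1.14] F [ 0.2  0.8 -2.8] gap 0.0151 t 11.1
```

View pics/j8.png

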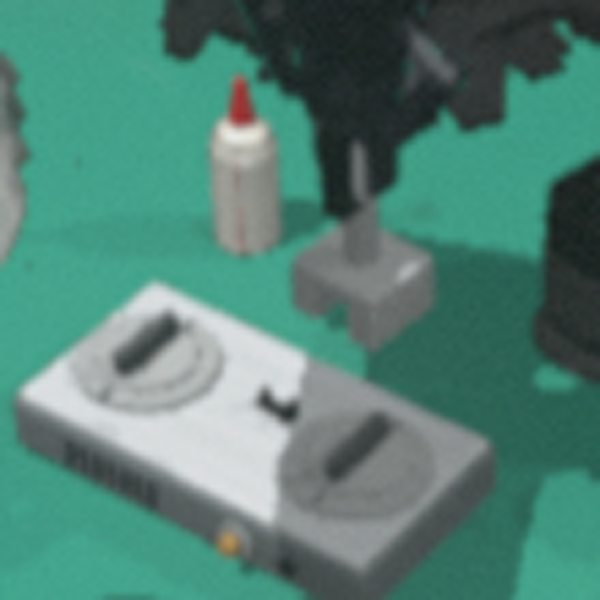

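Both bars now point at their marks, at (358,445) and (147,343), and the key hangs upright. I'll carry it back.

Request:
move_arm([
  {"x": -0.319, "y": 0.857, "z": 0.007, "ax": 0, "ay": 0, "az": 0.116, "grip": -1},
  {"x": -0.319, "y": 0.857, "z": 0.007, "ax": 0, "ay": 0, "az": 0.116, "grip": -1},
  {"x": -0.319, "y": 0.857, "z": 0.007, "ax": 0, "ay": 0, "az": 0.116, "grip": -1},
  {"x": -0.319, "y": 0.857, "z": 0.007, "ax": 0, "ay": 0, "az": 0.116, "grip": -1},
  {"x": -0.319, "y": 0.857, "z": 0.007, "ax": 0, "ay": 0, "az": 0.116, "grip": -1},
  {"x": -0.319, "y": 0.857, "z": 0.007, "ax": 0, "ay": 0, "az": 0.116, "grip": -1},
  {"x": -0.319, "y": 0.857, "z": 0.007, "ax": 0, "ay": 0, "az": 0.116, "grip": -1},
])

```text
time: 12.02
eef_pos: [0.4563, -0.1467, 0.2306]
tcp_rot: [-0.0, 0.997, -0.083, -0.001]
contact_force: [0.0, -0.3, -2.5]
finger_gap: 0.0152
```

```bash
python3 - <<'E'
from h import *
b=shot('scene','s9.png')
cmd([.458,-.146,.108],-9.5)
cv2.imwrite('pics/j9.png',cv2.resize(b[150:270,245:365],(600,600),interpolation=2))
E
```

```text
pos [ 0.4565 -0.1463  0.2308] yaw -9.49 xyz [ 0.0052 -0.0018  0.4093] rot [0.     0.0003 0.0001] dist 0.12280507634797337 j [ 0.1   0.03 -0.4  -0.   -1.14  1.3 ] F [-0.1 -0.1 -2.8] gap 0.0153 t 12.075
```

View pics/j9.png

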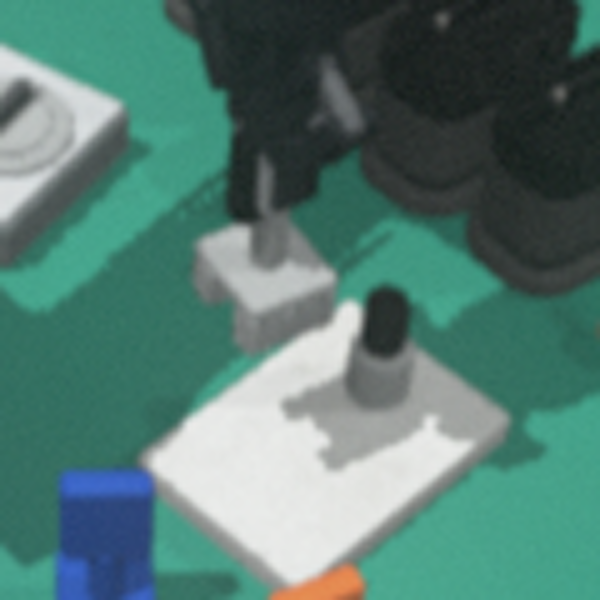

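The key hangs upright at (265,265) over its old place. I'll lower it to 5 mm above the pad, then set it down.

Request:
move_arm([
  {"x": 0.005, "y": 0, "z": 0.12, "ax": 0, "ay": 0, "az": 0, "grip": -1},
  {"x": 0.005, "y": 0, "z": 0.25, "ax": 0, "ay": 0, "az": 0, "grip": -1},
  {"x": 0.005, "y": 0, "z": 0.35, "ax": 0, "ay": 0, "az": 0, "grip": -1},
  {"x": 0.005, "y": 0, "z": 0.4, "ax": 0, "ay": 0, "az": 0, "grip": -1},
  {"x": 0.005, "y": 0, "z": 0.415, "ax": 0, "ay": 0, "az": 0, "grip": -1},
  {"x": 0.005, "y": 0, "z": 0.422, "ax": 0, "ay": 0, "az": 0, "grip": -1},
  {"x": 0.005, "y": 0, "z": 0.428, "ax": 0, "ay": 0, "az": 0, "grip": -1},
  {"x": 0.005, "y": 0, "z": 0.428, "ax": 0, "ay": 0, "az": 0, "grip": -1},
])

```text
time: 13.08
eef_pos: [0.4584, -0.1469, 0.1033]
tcp_rot: [-0.0, 0.997, -0.083, 0.0]
contact_force: [0.6, -0.4, -2.8]
finger_gap: 0.0151
```

```bash
python3 - <<'E'
from h import *
cmd([.458,-.146,.101],-9.5)
E
```

```text
pos [ 0.4584 -0.1469  0.1033] yaw -9.47 xyz [-0.0019 -0.0028  0.0078] rot [-0.0001 -0.0003  0.0002] dist 0.002539411762709576 j [ 0.1   0.17 -0.58 -0.   -0.82  1.31] F [ 0.6 -0.4 -2.8] gap 0.0151 t 13.075
```

Request:
move_arm([
  {"x": 0, "y": 0, "z": 0.003, "ax": 0, "ay": 0, "az": 0, "grip": -1},
  {"x": 0, "y": 0, "z": 0.006, "ax": 0, "ay": 0, "az": 0, "grip": -1},
  {"x": 0, "y": 0, "z": 0.006, "ax": 0, "ay": 0, "az": 0, "grip": -1},
])

```text
time: 13.45
eef_pos: [0.4585, -0.147, 0.1023]
tcp_rot: [0.0, 0.997, -0.082, 0.001]
contact_force: [-3.5, 3.0, 9.2]
finger_gap: 0.0149
```

Contact with the pad at +9 N. I'll release, wait for the fingers to open, then rise.

Request:
move_arm([
  {"x": 0, "y": 0, "z": 0.003, "ax": 0, "ay": 0, "az": 0, "grip": -0.4},
  {"x": 0, "y": 0, "z": 0.003, "ax": 0, "ay": 0, "az": 0, "grip": 0.2},
  {"x": 0, "y": 0, "z": 0.003, "ax": 0, "ay": 0, "az": 0, "grip": 1},
  {"x": 0, "y": 0, "z": 0.003, "ax": 0, "ay": 0, "az": 0, "grip": 1},
  {"x": 0, "y": 0, "z": 0.003, "ax": 0, "ay": 0, "az": 0, "grip": 1},
  {"x": 0, "y": 0, "z": 0.003, "ax": 0, "ay": 0, "az": 0, "grip": 1},
  {"x": 0, "y": 0, "z": 0.003, "ax": 0, "ay": 0, "az": 0, "grip": 1},
])

```text
time: 14.32
eef_pos: [0.4581, -0.147, 0.1002]
tcp_rot: [0.0, 0.997, -0.083, -0.0]
contact_force: [0.1, 0.4, 0.4]
finger_gap: 0.0853
```

Request:
move_arm([
  {"x": 0, "y": 0, "z": -0.1, "ax": 0, "ay": 0, "az": 0, "grip": 1},
  {"x": 0, "y": 0, "z": -0.22, "ax": 0, "ay": 0, "az": 0, "grip": 1},
  {"x": 0, "y": 0, "z": -0.36, "ax": 0, "ay": 0, "az": 0, "grip": 1},
  {"x": 0, "y": 0, "z": -0.5, "ax": 0, "ay": 0, "az": 0, "grip": 1},
  {"x": 0, "y": 0, "z": -0.5, "ax": 0, "ay": 0, "az": 0, "grip": 1},
  {"x": 0, "y": 0, "z": -0.5, "ax": 0, "ay": 0, "az": 0, "grip": 1},
])

```text
time: 15.08
eef_pos: [0.4578, -0.1469, 0.2499]
tcp_rot: [-0.0, 0.997, -0.083, -0.0]
contact_force: [0.3, -1.5, -1.4]
finger_gap: 0.0851
```

```bash
python3 - <<'E'
from h import *
cmd([.458,-.146,.25],-9.5)
a=shot('top','t10.png');b=shot('scene','s10.png')
cv2.imwrite('pics/j10.png',np.hstack([cv2.resize(a[120:230,150:370],(400,200)),cv2.resize(b[120:270,185:355],(400,353))[:200]*0]) if 0 else cv2.resize(b[120:270,175:365],(760,600)))
cv2.imwrite('pics/j10t.png',cv2.resize(a[130:230,140:360],(792,360)))
E
```

```text
pos [ 0.4578 -0.1469  0.2499] yaw -9.49 xyz [ 0.0001 -0.003  -0.0005] rot [-0.0001  0.      0.0001] dist 0.0009150381204310733 j [ 0.1   0.02 -0.37 -0.   -1.18  1.31] F [ 0.3 -1.5 -1.4] gap 0.0851 t 15.075
```

View pics/j10.png

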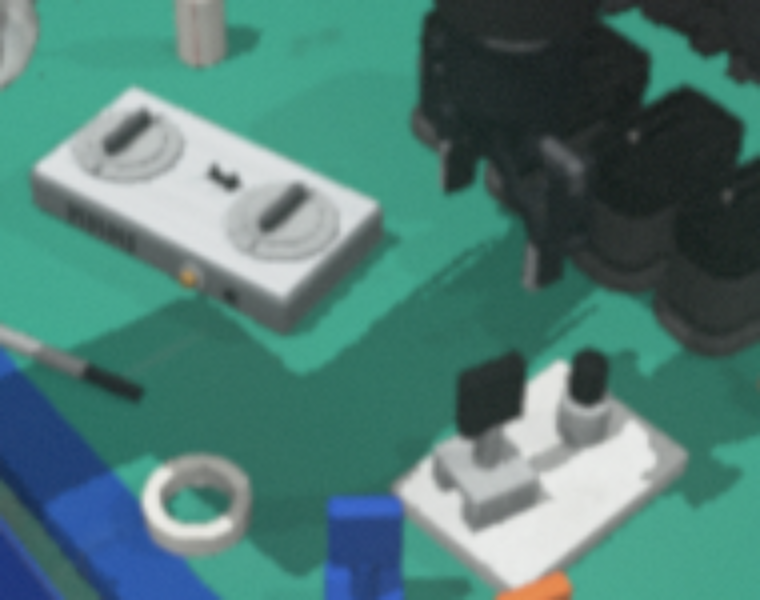

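View pics/j10t.png

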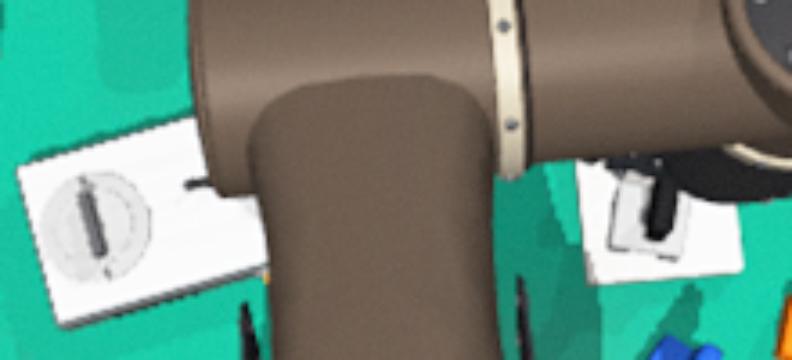

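The scene view shows the key upright on the pad at (490,440), the gripper clear of it, and both bars at (285,207) and (128,130) pointing at their marks. I'll hand in the job.

```bash
python3 -c "
from workcell import *
print(finish_job(),read_state()['time'])"
```

```text
the job is handed in; nothing more can be done
the job is handed in; nothing more can be done
```

I tightened the loose screw with the bar key, stood the key upright on the foam pad again, and handed the job in at about 15 s. No verdict was reported.

- **Turning:** I set the key over the right-hand screw's bar with about 11 mm of overlap and turned it roughly 80° clockwise. The moment then rose from 0.08 to 0.66 N m, which I took as the stop. I backed off into the play before lifting.
- **Last checks:** Both bars point at their marks in the scene view. In the top view the arm hid the screw I turned, so that check rests on the one view and the moment. The key stands upright where it started, and the gripper is open and well clear.
- **Disagreements:** My two estimates of the screw's centre differed by about 2–3 mm, well within the 6 mm of play. The handle top measured about 6 mm higher than the stated sizes give. I used the stated height, and the grasp was good.

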